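Cover the snap hopper, then hold its sprung gate half open

ROBOT

A 6-joint arm with a two-finger parallel gripper is mounted at the origin on the work surface. World frame = base frame: x ahead of the robot, y to its left, z up, the work surface at z = 0. Lengths are in m, angles in rad, forces in N, time in s.
With the tool pointing down it reaches from about 0.275 to 0.775 m from the base axis. Payload 14.6 kg.
Tool frame: the origin (TCP) lies between the finger pads; the fingertips stand env.tcp_to_tips ahead of it and the grasp point (between the pads) lies 6 mm ahead of it (env.tcp_to_tips is the distance from the TCP to the fingertips, in m); z points along the fingers, y is the direction in which the jaws open and shut (so a half turn about z gives the same grasp; the last joint's range is limited). The gripper opens to 85 mm and grips with 20 to 120 N. Pads are 22 mm wide; open, the fingers measure 114 mm over their backs; the gripper's body (76 mm by 85 mm) begins 54 mm behind the grasp point. The pads swing forward as they close: fully open they stand 13 mm farther back than shut.
Start: joints at [-1.298, 0.263, -0.048, 1.259, 0, 1.415], TCP at [0.218, -0.478, 0.256] pointing down, gripper open.
Joint ranges: [-2.65, 2.65], [-0.89, 1.7], [-1.18, 1.37], [-2.13, 2.11], [-1.35, 1.29], [-3.14, 3.14]. Speed limits (rad/s): [1.89, 1.89, 2.57, 2.79, 3.14, 3.14].

INTERFACE

Orientations are given as a rotation vector (axis times angle).
In Python, from cell import env, solver, readout, optics, close_job, spotter gives the robot as it stands. Calls block until the motion is done:
- env.move_ptp(position, orientation): joint-space move of the TCP to a pose.
- env.move_linear(position, orientation=None, vel=0.15): straight line of the TCP; orientation=None keeps the orientation; vel is the mean speed in m/s.
- env.movej(angles): joint-space move.
- env.release() and env.grasp(): open the fingers fully, or close them until they stop; the grip force is fixed at half the most.
- env.hold(seconds).
- solver.solve_ik(position, orientation): joint angles nearest the present ones, or None.
- readout.read_state(): the state.
- optics.get_image(name): name is "scene" or "top" or "wrist"; returns the picture (480x640x3 uint8, red, green, blue); there is no depth.
- optics.get_calibration(name): a dict with "mtx" (3x3 intrinsics, pixels), "k1" (the pictures are not rectified: a ray, as slopes to the right and down, at radius r is drawn at 1 + k1 r^2 times it, then the intrinsics apply), "position" and "rotation" of the camera in the world; the wrist camera has in their place "hand_eye" (4x4, takes a point from camera to tool coordinates, whose origin is the TCP and whose axes are the flange's). Camera axes: x right, y down, z forward; pixel columns grow to the right and rows downward; lengths in m; the calibration is good to about 2 mm. A picture is of the moment at which its call begins: read the wrist's pose just before it. get_calibration takes no time and is no camera call.
A pose or a line that the arm cannot do raises env.MotionError and nothing moves.
- close_job(): hands the job in, once; it reports no verdict.
Trained networks look in the newest picture that a camera, given by its name, has taken for a name from the list of things; names that differ only in an ending like _2 or _b are one class to them, and where a whole thing is asked for, a point or a joint stands for the part that bears it (a point fixed in the world has none). Each returns a list of dicts, best first, with "p" (0 to 1); they miss things now and then, are a little off and sometimes report something else, mostly with a low value. They report only what shows in the picture. A call takes as long as a camera call. They do not tell look-alikes from the thing itself.
- spotter.look_for(camera, thing): "pixel" ([row, column] in pixels, amid what is visible of it).
The state is a dict: "clock": time; "q": joint angles; "joint_velocities": joint speeds; "effort": joint torques, N m; "tcp_pos": TCP position; "orientation": TCP orientation; "ft_force": force on the tool from outside, world axes, zero at the start; "wrist_torque": the same for the moment, N m; "opening": opening from 0.0 (shut) to 1.0 (fully open).
Only numpy, scipy, OpenCV 4.12 (cv2) and the standard library are available. Lean on these libraries where they do the work, as an engineer would, in place of code of your own. Each camera call takes 0.05 s, during which the arm holds its last target.

TASK

On the leatherworker's snap dispenser, first lower the loose aluminium lid (do not drop it) onto the open round hopper so that it sits fully seated and level, and let go of it. Then, keeping the gate shut until the hopper is covered, draw the orange gate handle out against its spring to half of its travel (the red mark), never anywhere near fully open, and finish while still holding it there. Leave the thread spool, the snap box, the hammer and the anvil where they are.

Things in the scene. Friction and masses are not known exactly. Their poses are not given: they have to be found in the camera images.
- dispenser: green bench dispenser, fixed; foot plate x -65 to 65, y -65 to 220 mm, deck 40 mm high. Origin: on the table under the hopper's centre. z up; +y runs from hopper to gate handle, the way the gate opens. Painted marks on the black strips at both sides of the gate at y 125 (white, closed), 155 (red, half), 185 mm (white, fully open)
- hopper_rim (a point): centre of the hopper's mouth, 95 mm above the table. The hopper is an open green round pot, outer diameter 90 mm, inner 82 mm (wall 4 mm); the snaps in it lie more than 15 mm below the rim. Axes as the dispenser
- gate (a joint): opening of the sprung gate in m: 0 closed (as it starts), 0.030 half, 0.060 fully open. The spring shuts it: about 3 N at closed, rising 0.2 N per mm to 9 N at half and 15 N fully open; it springs back if let go
- gate_tab (a point): grip point on the gate's upright orange tab, moves with it. Tab: 14 mm thick along the slide (dispenser y), 36 mm wide across, standing 45 to 111 mm above the table; this point is on its mid-axis, 90 mm above the table, 125 mm from the hopper axis when closed. Small orange pointers at both sides of its foot, in line with its mid-plane, show against the marks
- lid: loose round aluminium lid, about 140 g, knob up on the table: flange disc 100 mm diameter, 5 mm thick; below it a bevelled spigot 75 mm diameter, 9 mm deep, that enters the hopper; above it an upright black round knob 24 mm diameter, 36 mm tall. Origin: centre of spigot's underside, z up; flange underside at 9 mm, flange top 14 mm, knob top 50 mm
- lid_seat (a point): centre of the lid flange's underside, 9 mm above the lid's origin; coincides with hopper_rim when the lid is seated
- spool: bystander: upright tan thread spool, 60 mm diameter, 64 mm tall, origin at centre of underside
- snap_box: bystander: open clear box of brass snaps, 85 x 70 x 26 mm, origin at centre of underside
- hammer: bystander: hammer lying beyond the dispenser, roughly along world y, head towards +y, about 260 mm long, origin near its middle
- anvil: bystander: small steel setting anvil, disc 40 mm diameter, 14 mm tall, origin at centre of underside
Things that resemble listed ones, but are neither listed nor needed, are in the scene too. Several things look just like the lid: the one meant starts farthest from the robot's base.

How it is judged:
By the outcome, as a careful person would: the job done as asked, in the order asked, and still so for the second after the job is handed in, while the arm keeps its last pose, push and grip.
It also fails if it takes over 51 s, if anything falls off the work surface, if the arm or the gripper's body presses on something with over 40 N, if the wrist force passes 120 N, or if a joint passes its speed limit or range.

## Working session

There is one attempt and no reset: what is moved stays moved. The work goes in short steps, each a Python script; the robot and the scene stay as the last script left them, time stands still between calls to the robot, and variables do not carry over. Pictures are saved under pics/ and viewed, and the job is handed in when it is done.

```bash
ls; mkdir -p pics
python3 - <<'E'
from cell import env, solver, readout, optics, close_job, spotter
import cv2
s=readout.read_state(); print({k:(v if not hasattr(v,'round') else v) for k,v in s.items()})
print(env.tcp_to_tips)
for n in ("scene","top","wrist"):
    im=optics.get_image(n); cv2.imwrite(f"pics/{n}0.png",im[:,:,::-1])
    print(n,optics.get_calibration(n))
    for t in ("lid","dispenser","gate_tab","spool","snap_box","hammer","anvil"):
        if n!="wrist": print(t,[( [round(float(v)) for v in d["pixel"]],round(float(d["p"]),2)) for d in spotter.look_for(n,t)])
print(readout.read_state()["clock"])
E
```

```text
pics
{'clock': 0.0, 'q': array([-1.29834124e+00,  2.63540647e-01, -4.89456160e-02,  1.25942249e+00,
       -3.11806351e-05,  1.41552903e+00]), 'joint_velocities': array([-0.00170332, -0.00097954, -0.00071197, -0.00116976, -0.00168613,
       -0.00111751]), 'effort': array([-3.77000586e-03, -6.37606788e+01,  3.84573340e+01,  1.35260771e-02,
       -3.24072562e-04,  7.51520787e-06]), 'tcp_pos': array([ 0.21770195, -0.47744804,  0.25581272]), 'orientation': array([-3.06893972e+00, -6.66519708e-01,  1.51168892e-04]), 'ft_force': array([0.09299033, 0.0065228 , 0.8246511 ]), 'wrist_torque': array([ 0.02697716, -0.03292255,  0.00522276]), 'opening': 1.0000455908056665}
0.025
scene {'mtx': array([[566.26341493,   0.        , 319.46406111],
       [  0.        , 566.26341493, 228.57127831],
       [  0.        ,   0.        ,   1.        ]]), 'k1': -0.07990427106096662, 'position': array([1.41391384, 0.44830702, 1.00729177]), 'rotation': array([-1.37218831, -2.13341661,  0.96863916])}
lid [([206, 229], 0.92), ([182, 266], 0.9), ([214, 303], 0.65), ([161, 239], 0.63)]
dispenser [([267, 326], 0
[... 692 characters left out ...]
([200, 454], 0.85), ([188, 162], 0.48)]
snap_box [([250, 155], 0.68)]
hammer [([141, 378], 0.69), ([235, 301], 0.44)]
anvil [([190, 163], 0.74)]
wrist {'mtx': array([[351.30412882,   0.        , 323.88842752],
       [  0.        , 351.30412882, 234.3738568 ],
       [  0.        ,   0.        ,   1.        ]]), 'k1': -0.05775640662779764, 'hand_eye': array([[-4.11155905e-04, -9.62764454e-01, -2.70341333e-01,
         6.92558162e-02],
       [ 9.99999912e-01, -3.72796794e-04, -1.93238546e-04,
        -3.91273470e-04],
       [ 8.52608214e-05, -2.70341389e-01,  9.62764523e-01,
        -1.18462222e-01],
       [ 0.00000000e+00,  0.00000000e+00,  0.00000000e+00,
         1.00000000e+00]])}
0.85
```

View pics/scene0.png

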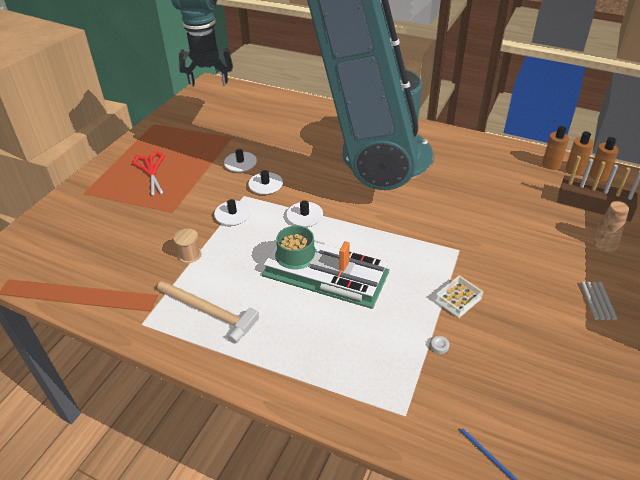

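View pics/top0.png

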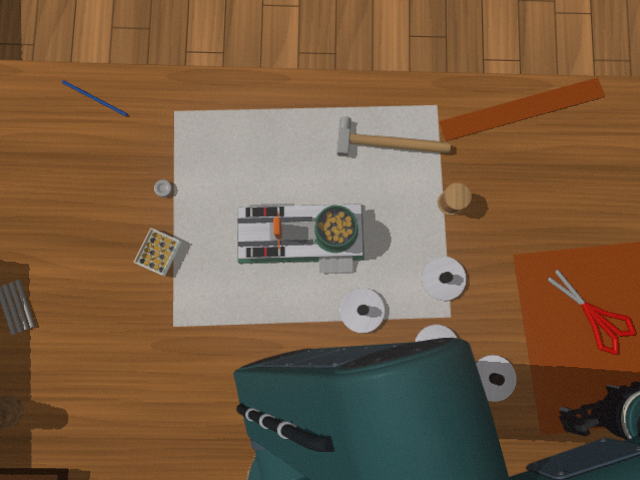

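Top view: the robot base is at the bottom, with +x up and +y left. There are four lid look-alikes, at about (row, col) [310,363], [279,445], [335,437] and [378,497]. The hopper is at [228,336] and the tab at [228,278]. Next I'll compute each one's distance from the base.

```bash
cat > h.py <<'E'
from cell import env, solver, readout, optics, close_job, spotter
import cv2, numpy as np
from scipy.spatial.transform import Rotation as R
def cam(n,state=None):
    c=optics.get_calibration(n)
    if n=="wrist":
        Rt=R.from_rotvec(state["orientation"]).as_matrix(); H=np.array(c["hand_eye"])
        return c,Rt@H[:3,:3],Rt@H[:3,3]+state["tcp_pos"]
    return c,R.from_rotvec(c["rotation"]).as_matrix(),np.array(c["position"])
def ray(c,rows_cols):
    p=np.atleast_2d(np.array(rows_cols,float)); K=c["mtx"]
    d=np.c_[(p[:,1]-K[0,2])/K[0,0],(p[:,0]-K[1,2])/K[1,1]]
    u=d.copy()
    for _ in range(20): u=d/(1+c["k1"]*(u**2).sum(1,keepdims=True))
    return np.c_[u,np.ones(len(u))]
def to_plane(n,rc,z,state=None):
    c,Rc,t=cam(n,state); d=ray(c,rc)@Rc.T
    return t+d*((z-t[2])/d[:,2])[:,None]
def project(n,P,state=None):
    c,Rc,t=cam(n,state); q=(np.atleast_2d(P)-t)@Rc; u=q[:,:2]/q[:,2:]
    u=u*(1+c["k1"]*(u**2).sum(1,keepdims=True)); K=c["mtx"]
    return np.c_[u[:,1]*K[1,1]+K[1,2],u[:,0]*K[0,0]+K[0,2]]
def crop(im,r0,r1,c0,c1,s,name):
    cv2.imwrite("pics/"+name,cv2.resize(im[r0:r1,c0:c1,::-1],None,fx=s,fy=s,interpolation=cv2.INTER_CUBIC))
E
python3 - <<'E'
from h import *
top=cv2.imread("pics/top0.png"); sc=cv2.imread("pics/scene0.png")
np.set_printoptions(precision=4,suppress=True)
# white-ish flange blobs vs. wood not simple on white mat; use knobs
for nm,rc in dict(A=[310,363],B=[279,445],C=[335,437],D=[378,497]).items():
    P=to_plane("top",rc,0.014)[0]; print(nm,P,np.hypot(*P[:2]))
for nm,rc in dict(A=[214,304],B=[212,232],C=[183,266],D=[161,240]).items():
    P=to_plane("scene",rc,0.014)[0]; print("scene",nm,P,np.hypot(*P[:2]))
print("hopper rim", to_plane("top",[228,336],0.095), to_plane("scene",[234,296],0.095))
crop(top[:,:,::-1],180,420,230,550,2.5,"topcrop0.png")
crop(sc[:,:,::-1],140,340,170,410,3.2,"scenecrop0.png")
E
```

```text
A [ 0.3779 -0.1036  0.014 ] 0.3918502075326484
B [ 0.4503 -0.2875  0.014 ] 0.5342922417282135
C [ 0.3259 -0.2679  0.014 ] 0.42188642325017095
D [ 0.2353 -0.3986  0.014 ] 0.46282500444421776
scene A [ 0.3809 -0.101   0.014 ] 0.3941119404967997
scene B [ 0.4525 -0.2855  0.014 ] 0.5350431222250057
scene C [ 0.3007 -0.2634  0.014 ] 0.39971117756901003
scene D [ 0.2351 -0.3908  0.014 ] 0.45609466222486045
hopper rim [[ 0.547  -0.0377  0.095 ]] [[ 0.5391 -0.0412  0.095 ]]
```

View pics/topcrop0.png

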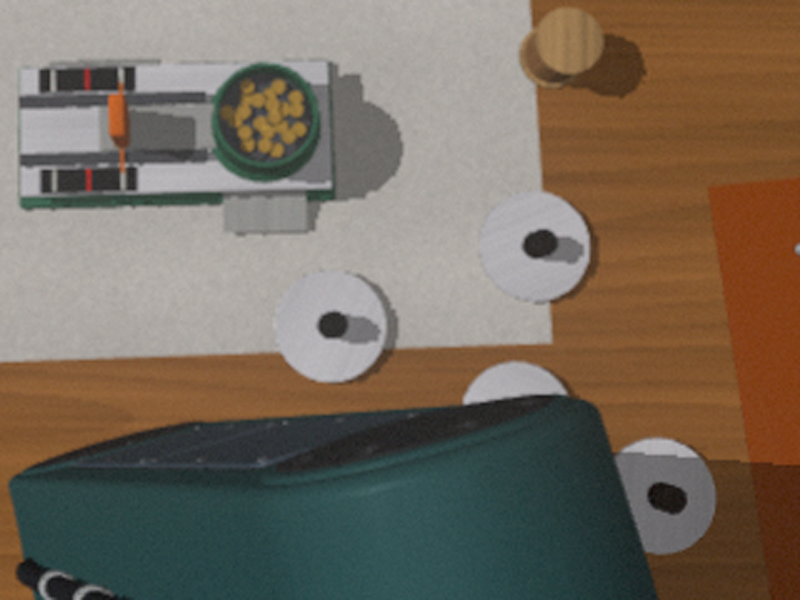

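View pics/scenecrop0.png

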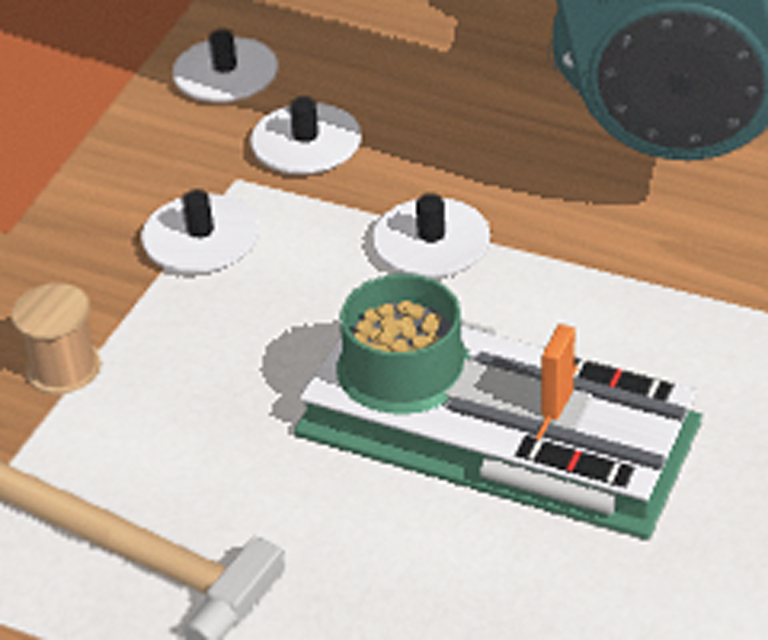

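Lid B (top [278,444], scene [212,232]) is the one meant. It is about 0.534 m from the base, against 0.46, about 0.41 and 0.39 m for D, C and A, and both crops confirm the order. Next I'll get the dispenser yaw from the marks and check IK for the tool orientations.

Run:
```python
from h import *
np.set_printoptions(precision=4,suppress=True)
f=lambda x,y:[180+(y-.5)/2.5,230+(x-.5)/2.5]
# deck strips: white/red/white marks upper and lower
up=[f(134,79),f(88,79),f(54,79)]; lo=[f(125,180),f(89,180),f(57,180)]
U=to_plane("top",up,.042); L=to_plane("top",lo,.042); print(U,L)
# deck plate edges (deck z .04) corners
C=to_plane("top",[f(20,67),f(332,62),f(334,190),f(20,196)],.04); print(C)
for a,b in((0,1),(3,2)): d=C[a]-C[b]; print("yaw of +y", np.degrees(np.arctan2(d[1],d[0]))-90)
s=readout.read_state(); print(R.from_rotvec(s["orientation"]).as_matrix())
for yaw in(0,5,-5):
  for sg in (1,-1):
    a=np.radians(yaw); y=sg*np.array([-np.sin(a),np.cos(a),0]); z=np.array([0,0,-1.]); x=np.cross(y,z)
    M=np.c_[x,y,z]; rv=R.from_matrix(M).as_rotvec()
    for p in ([.45,-.287,.16],[.45,-.287,.045],[.545,-.04,.25],[.545,.085,.1],[.545,.115,.1]):
        print(yaw,sg,p,solver.solve_ik(p,rv))
```

```text
[[0.5913 0.0774 0.042 ]
 [0.5904 0.118  0.042 ]
 [0.5898 0.148  0.042 ]] [[0.5009 0.0828 0.042 ]
 [0.5002 0.1143 0.042 ]
 [0.4997 0.1422 0.042 ]]
[[ 0.6004  0.1787  0.04  ]
 [ 0.6111 -0.0986  0.04  ]
 [ 0.4959 -0.1012  0.04  ]
 [ 0.4852  0.1742  0.04  ]]
yaw of +y 2.2091338310098507
yaw of +y 2.2331909506057173
[[ 0.9099  0.4149 -0.    ]
 [ 0.4149 -0.9099  0.    ]
 [ 0.     -0.     -1.    ]]
0 1 [0.45, -0.287, 0.16] [-0.7205  0.3258 -0.2262  1.0188  0.     -0.7205]
0 1 [0.45, -0.287, 0.045] [-0.7205  0.433  -0.4111  0.7267  0.     -0.7205]
0 1 [0.545, -0.04, 0.25] [-0.2224  0.302  -0.0094  1.2595  0.     -0.2224]
0 1 [0.545, 0.085, 0.1] [ 0.007   0.4018 -0.2843  0.8847  0.      0.007 ]
0 1 [0.545, 0.115, 0.1] [ 0.0617  0.4099 -0.2703  0.8905  0.      0.0617]
0 -1 [0.45, -0.287, 0.16] [-0.7205  0.3258 -0.2262  1.0188  0.      2.4211]
0 -1 [0.45, -0.287, 0.045] [-0.7205  0.433  -0.4111  0.7267  0.      2.4211]
0 -1 [0.545, -0.04, 0.25] [-0.2224  0.302  -0.0094  1.2595  0.      2.9192]
0 -1 [0.545, 0.085, 0.1] [ 0.007   0.4018 -0.2843  0.8847  0.     -3.1346]
0 -1 [0.545, 0.115, 0.1] [ 
[... 863 characters left out ...]
     -0.6332]
-5 1 [0.45, -0.287, 0.045] [-0.7205  0.433  -0.4111  0.7267  0.     -0.6332]
-5 1 [0.545, -0.04, 0.25] [-0.2224  0.302  -0.0094  1.2595  0.     -0.1351]
-5 1 [0.545, 0.085, 0.1] [ 0.007   0.4018 -0.2843  0.8847  0.      0.0942]
-5 1 [0.545, 0.115, 0.1] [ 0.0617  0.4099 -0.2703  0.8905  0.      0.1489]
-5 -1 [0.45, -0.287, 0.16] [-0.7205  0.3258 -0.2262  1.0188 -0.      2.5084]
-5 -1 [0.45, -0.287, 0.045] [-0.7205  0.433  -0.4111  0.7267 -0.      2.5084]
-5 -1 [0.545, -0.04, 0.25] [-0.2224  0.302  -0.0094  1.2595 -0.      3.0065]
-5 -1 [0.545, 0.085, 0.1] [ 0.007   0.4018 -0.2843  0.8847 -0.     -3.0474]
-5 -1 [0.545, 0.115, 0.1] [ 0.0617  0.4099 -0.2703  0.8905 -0.     -2.9927]
```

```bash
cat >> h.py <<'E'
YAW=2.2
def rv(yaw=None):
    a=np.radians(YAW if yaw is None else yaw); y=np.array([-np.sin(a),np.cos(a),0]); z=np.array([0,0,-1.])
    return R.from_matrix(np.c_[np.cross(y,z),y,z]).as_rotvec()
def snap(n):
    s=readout.read_state(); im=optics.get_image(n); return s,im
E
python3 - <<'E'
from h import *
import pickle
env.move_ptp([.450,-.287,.150],rv()); env.hold(.2)
s,im=snap("wrist"); crop(im,0,480,0,640,1,"w_lid.png"); pickle.dump((s,im),open("w_lid.pkl","wb")); print(s["clock"],s["tcp_pos"])
print(spotter.look_for("wrist","lid"))
env.move_linear([.450,-.287,.240]); env.move_ptp([.545,-.02,.240],rv()); env.hold(.2)
s,im=snap("wrist"); crop(im,0,480,0,640,1,"w_hop.png"); pickle.dump((s,im),open("w_hop.pkl","wb")); print(s["clock"],s["tcp_pos"],s["ft_force"])
E
```

```text
2.9333 [ 0.44987888 -0.28728379  0.1500874 ]
[{'pixel': [35.6, 363.1], 'p': 0.89}, {'pixel': [140.9, 579.8], 'p': 0.86}, {'pixel': [231.3, 326.9], 'p': 0.78}]
5.075 [ 0.54496231 -0.02109865  0.23997114] [ 0.1282819  -0.33322368  0.30576731]
```

View pics/w_lid.png

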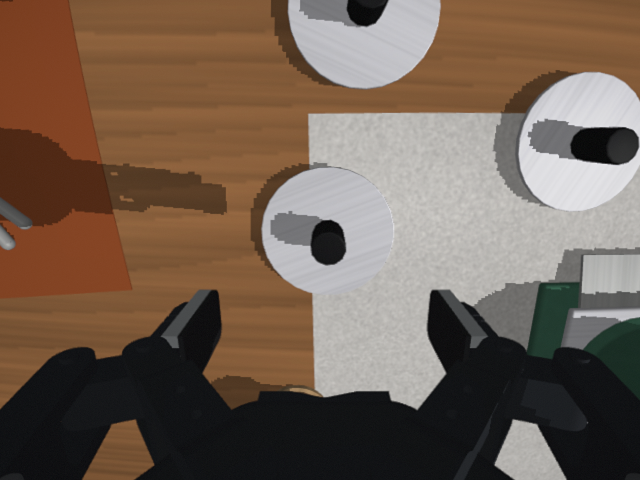

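View pics/w_hop.png

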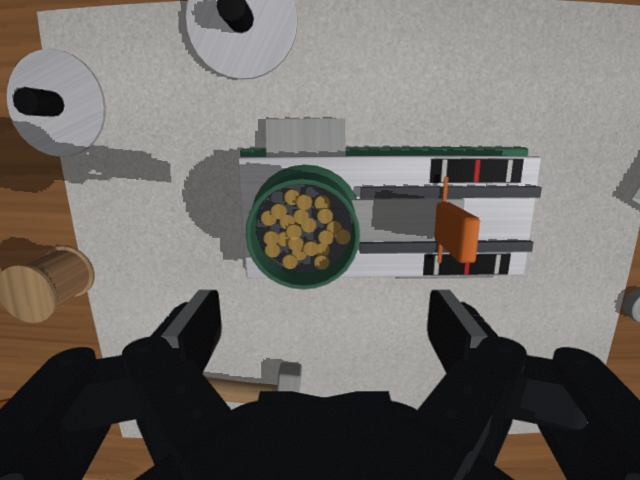

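The wrist views show lid B at [231,327] with its knob top at about [243,328], and the hopper mouth at about [228,303] with the tab at [231,457]. Next I'll fit circles in metric planes and overlay them.

```bash
cat > fit.py <<'E'
from h import *
import pickle
from scipy.optimize import minimize
np.set_printoptions(precision=4,suppress=True)
th=np.linspace(0,2*np.pi,240,endpoint=False)
def circ(x,y,z,r): return np.c_[x+r*np.cos(th),y+r*np.sin(th),np.full_like(th,z)]
def samp(g,rc): return cv2.remap(g,rc[:,1:2].astype(np.float32),rc[:,0:1].astype(np.float32),cv2.INTER_LINEAR).ravel()
def fit(g,s,z,r,x0,d=.0015,cap=60,name="wrist"):
    # maximise |radial contrast|, robust
    def cost(p):
        a=samp(g,project(name,circ(*p,z,r-d),s)); b=samp(g,project(name,circ(*p,z,r+d),s))
        return -np.minimum(np.abs(a-b),cap).mean()
    best=min(((cost((x0[0]+i,x0[1]+j)),x0[0]+i,x0[1]+j) for i in np.arange(-.010,.0101,.001) for j in np.arange(-.010,.0101,.001)))
    m=minimize(cost,best[1:],method="Nelder-Mead",options=dict(initial_simplex=[[best[1],best[2]],[best[1]+.001,best[2]],[best[1],best[2]+.001]]))
    return m.x,m.fun
def draw(im,s,circles,name,box,sc,cam="wrist"):
    o=cv2.resize(im[box[0]:box[1],box[2]:box[3],::-1],None,fx=sc,fy=sc,interpolation=cv2.INTER_CUBIC).copy()
    for c,col in circles:
        p=project(cam,c,s); q=np.c_[(p[:,1]-box[2]+.5)*sc,(p[:,0]-box[0]+.5)*sc].round().astype(int)
        for a in q: cv2.circle(o,tuple(int(v) for v in a),1,col,-1)
    cv2.imwrite("pics/"+name,o)
E
python3 - <<'E'
from fit import *
s,im=pickle.load(open("w_lid.pkl","rb")); 
sat=cv2.GaussianBlur(cv2.cvtColor(im,cv2.COLOR_RGB2HSV)[:,:,1].astype(np.float32),(3,3),0); g=cv2.GaussianBlur(cv2.cvtColor(im,cv2.COLOR_RGB2GRAY).astype(np.float32),(3,3),0)
p0=to_plane("wrist",[231,327],.014,s)[0]; k0=to_plane("wrist",[243,328],.05,s)[0]; print(p0,k0)
f,c=fit(g,s,.014,.05,p0); print("flange",f,c)
k,c=fit(g,s,.05,.012,k0,cap=20); print("knob",k,c)
draw(im,s,[(circ(*f,.014,.05),(0,0,255)),(circ(*f,.05,.012),(255,255,0))],"fit_lid.png",(150,310,240,420),4)
s,im=pickle.load(open("w_hop.pkl","rb"))
g=cv2.GaussianBlur(cv2.cvtColor(im,cv2.COLOR_RGB2GRAY).astype(np.float32),(3,3),0)
p0=to_plane("wrist",[228,303],.095,s)[0]; print(p0)
f,c=fit(g,s,.095,.045,p0); print("hop outer",f,c)
f2,c=fit(g,s,.095,.041,p0,d=.001,cap=30); print("hop inner",f2,c)
draw(im,s,[(circ(*f,.095,.045),(0,0,255)),(circ(*f,.095,.041),(255,255,0))],"fit_hop.png",(150,300,230,420),4)
crop(im,140,290,400,560,5,"tab.png")
E
```

```text
[ 0.4507 -0.2843  0.014 ] [ 0.449 -0.284  0.05 ]
flange [ 0.4522 -0.2828] -31.347278594970703
knob [ 0.4534 -0.2835] -18.001461029052734
[ 0.5465 -0.0366  0.095 ]Traceback (most recent call last):
  File "<stdin>", line 11, in <module>
  File "fit.py", line 14, in fit
    m=minimize(cost,best[1:],method="Nelder-Mead",options=dict(initial_simplex=[[best[1],best[2]],[best[1]+.001,best[2]],[best[1],best[2]+.001]]))
    res = _minimize_neldermead(fun, x0, args, callback, bounds=bounds,
                               **options)
    fsim[j] = func(sim[j])
              ~~~~^^^^^^^^
    fx = function(np.copy(x), *(wrapper_args + args))
  File "fit.py", line 11, in cost
    a=samp(g,project(name,circ(*p,z,r-d),s)); b=samp(g,project(name,circ(*p,z,r+d),s))
             ~~~~~~~^^^^^^^^^^^^^^^^^^^^^^^
  File "h.py", line 20, in project
    c,Rc,t=cam(n,state); q=(np.atleast_2d(P)-t)@Rc; u=q[:,:2]/q[:,2:]
           ~~~^^^^^^^^^
  File "h.py", line 5, in cam
    c=optics.get_calibration(n)
ValueError: time passes only in moves, steps and waits
```

View pics/fit_lid.png

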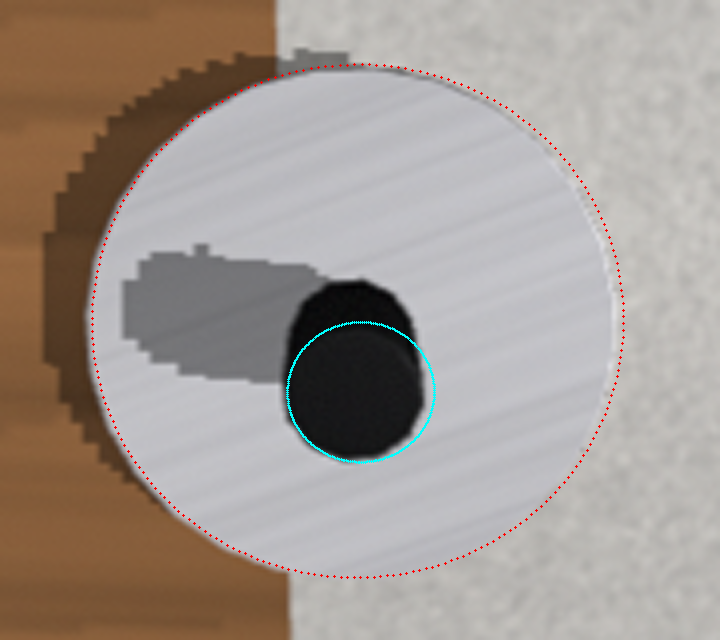

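```bash
python3 - <<'E'
import pickle
from cell import optics
pickle.dump({n:{k:v for k,v in optics.get_calibration(n).items()} for n in("scene","top","wrist")},open("cal.pkl","wb"))
E
sed -i 's/    c=optics.get_calibration(n)/    c=CAL[n]/; s/^def cam(/import pickle\nCAL=pickle.load(open("cal.pkl","rb"))\ndef cam(/' h.py
cat >> fit.py <<'E'
def edgefit(g,s,z,r,x0,frac=(.85,1.15),angles=None,name="wrist"):
    # radial strongest edge per angle -> metric points -> robust circle centre+radius
    from scipy.optimize import least_squares
    rs=np.linspace(r*frac[0],r*frac[1],61); pts=[]
    A=th if angles is None else angles
    for t in A:
        P=np.c_[x0[0]+rs*np.cos(t),x0[1]+rs*np.sin(t),np.full_like(rs,z)]
        v=samp(g,project(name,P,s)); gr=np.abs(np.gradient(v)); i=gr.argmax()
        if gr[i]>2.0: pts.append(P[i,:2])
    pts=np.array(pts)
    m=least_squares(lambda p:np.hypot(*(pts-p[:2]).T)-p[2],[x0[0],x0[1],r],loss="soft_l1",f_scale=.0005)
    return m.x,np.median(np.abs(m.fun)),len(pts)
E
python3 - <<'E'
from fit import *
s,im=pickle.load(open("w_lid.pkl","rb")) 
g=cv2.GaussianBlur(cv2.cvtColor(im,cv2.COLOR_RGB2GRAY).astype(np.float32),(3,3),0)
blk=(g<50).astype(np.uint8)
e=edgefit(g,s,.014,.05,[.4520,-.2833]); print("flange",e)
k=edgefit(g,s,.05,.012,[.4520,-.2836],(.7,1.3),th[(th>np.pi*.6)|True]); print("knob",k)
f=e[0]
draw(im,s,[(circ(*f[:2],.014,f[2]),(0,0,255)),(circ(*f[:2],.05,.012),(255,255,0))],"fit_lid2.png",(150,310,240,420),4)
s,im=pickle.load(open("w_hop.pkl","rb"))
g=cv2.GaussianBlur(cv2.cvtColor(im,cv2.COLOR_RGB2GRAY).astype(np.float32),(3,3),0)
hsv=cv2.cvtColor(im,cv2.COLOR_RGB2HSV); 
p0=to_plane("wrist",[228,303],.095,s)[0]; print(p0)
f,c=fit(g,s,.095,.045,p0); print("hop outer",f,c)
f2,c=fit(g,s,.095,.041,p0,d=.001,cap=30); print("hop inner",f2,c)
print(edgefit(g,s,.095,.045,f,(.95,1.08)))
draw(im,s,[(circ(*f,.095,.045),(0,0,255)),(circ(*f,.095,.041),(255,255,0))],"fit_hop.png",(150,300,230,420),4)
crop(im,140,290,400,560,5,"tab.png")
E
```

```text
flange (array([ 0.4528, -0.2836,  0.05  ]), np.float64(0.00014994389217994064), 152)
knob (array([ 0.4512, -0.284 ,  0.0123]), np.float64(0.0004929120831939516), 205)
[ 0.5465 -0.0366  0.095 ]
hop outer [ 0.5536 -0.0372] -43.48728942871094
hop inner [ 0.5531 -0.0369] -23.408849716186523
(array([ 0.553 , -0.0372,  0.0447]), np.float64(0.0002221908132014061), 170)
```

View pics/fit_lid2.png

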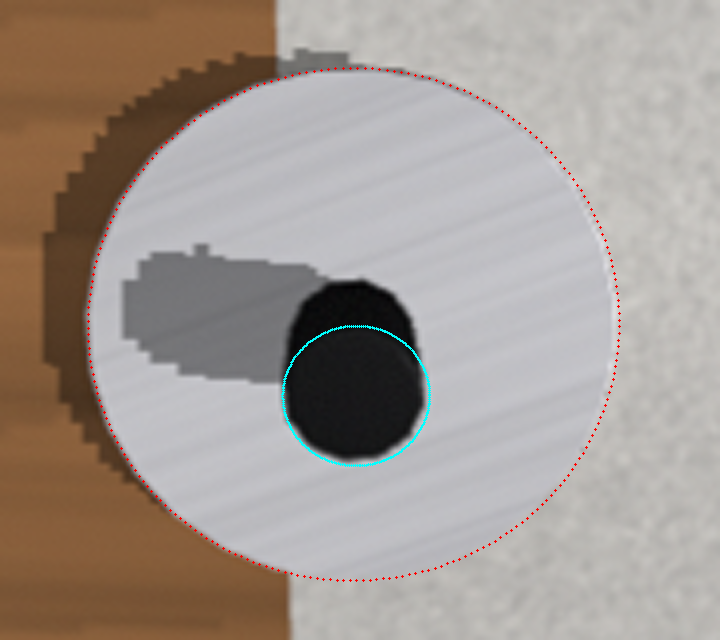

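View pics/fit_hop.png

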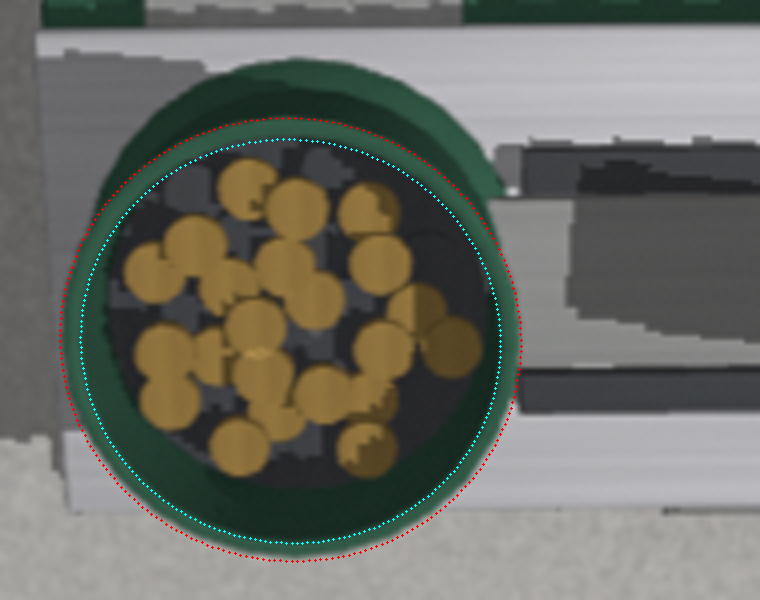

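View pics/tab.png

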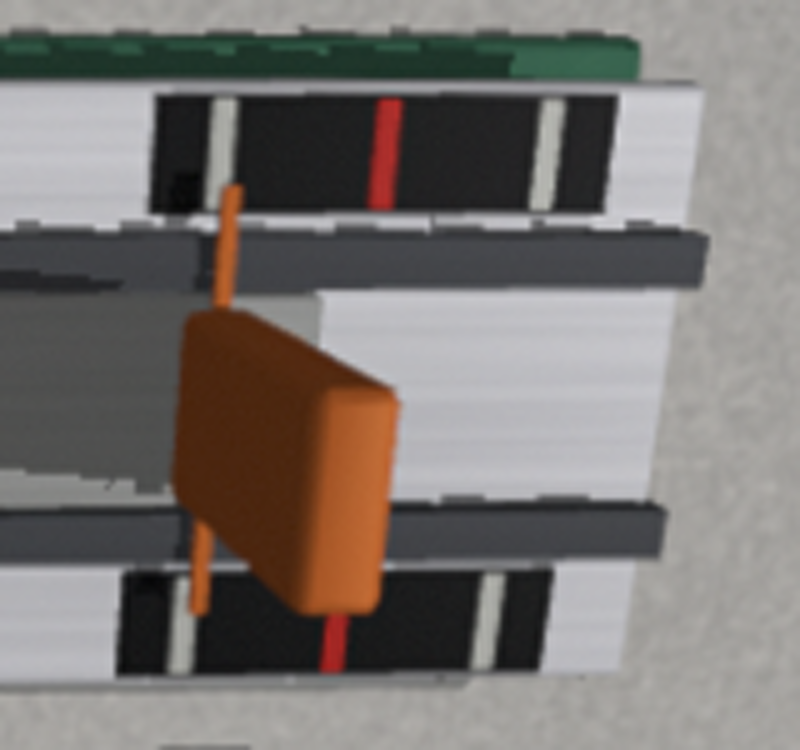

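Lid centre by wrist camera is (0.4528, -0.2836), with the knob fit at 0.451. Hopper mouth is (0.553, -0.037) by wrist camera; the top camera gives about 0.551 once the visible wall is left out. Next I'll grasp, lift and re-measure the lid in the hand.

Run:
```python
from fit import *
env.move_ptp([.452,-.2838,.13],rv()); env.move_linear([.452,-.2838,.046],vel=.1)
s=readout.read_state(); print(s["tcp_pos"],s["ft_force"])
env.grasp(); s=readout.read_state(); print(s["clock"],s["opening"],s["ft_force"])
env.move_linear([.452,-.2838,.12],vel=.08); env.hold(.3)
s,im=snap("wrist"); crop(im,0,480,0,640,1,"w_held.png"); pickle.dump((s,im),open("w_held.pkl","wb")); print(s["clock"],s["tcp_pos"],s["opening"],s["ft_force"])
```

```text
[ 0.4524 -0.2839  0.0465] [ 0.3129 -0.0485 -0.1857]
7.8667 0.2620515585708841 [-1.8469  0.8449  5.6053]
9.2417 [ 0.4519 -0.2837  0.1198] 0.26180274107683604 [ 0.1611 -0.6056 -2.4603]
```

View pics/w_held.png

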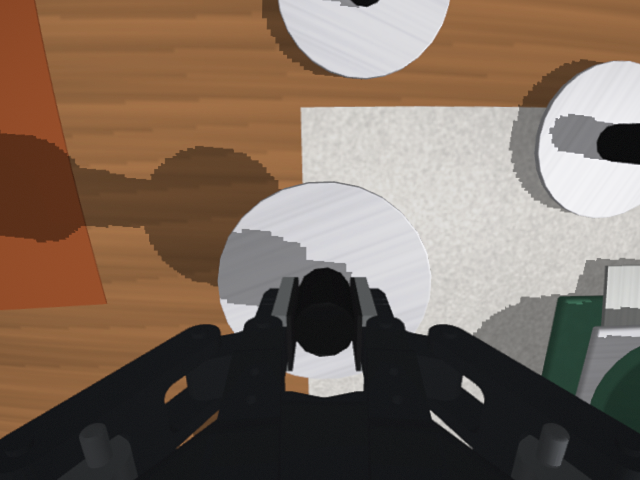

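The lid is held by the knob and looks level: flange centre at about [285,325], with its visible arc from [280,219] over [182,325] to [280,430]. Next I'll fit its in-hand offset.

Run:
```python
from fit import *
s,im=pickle.load(open("w_held.pkl","rb")) 
g=cv2.GaussianBlur(cv2.cvtColor(im,cv2.COLOR_RGB2GRAY).astype(np.float32),(3,3),0)
A=np.radians(np.arange(95,266,1.0))
for z in (.0853,.0873,.0893):
    e=edgefit(g,s,z,.05,[.4525,-.2837],(.9,1.1),A); print(z,e, e[0][:2]-s["tcp_pos"][:2])
e=edgefit(g,s,.0873,.05,[.4525,-.2837],(.9,1.1),A)[0]
draw(im,s,[(circ(*e[:2],.0873,.05),(0,0,255))],"fit_held.png",(160,400,200,450),3)
s,im=pickle.load(open("w_hop.pkl","rb"))
g=cv2.GaussianBlur(cv2.cvtColor(im,cv2.COLOR_RGB2GRAY).astype(np.float32),(3,3),0)
print(edgefit(g,s,.095,.041,[.5528,-.037],(.95,1.05)),edgefit(g,s,.095,.045,[.553,-.0372],(.96,1.06),np.radians(np.arange(-60,61))))
e=edgefit(g,s,.095,.045,[.553,-.0372],(.95,1.08))[0]
draw(im,s,[(circ(*e[:2],.095,.0447),(0,0,255)),(circ(*e[:2],.095,.041),(255,255,0))],"fit_hop2.png",(150,300,230,420),4)
```

```text
0.0853 (array([ 0.4536, -0.2829,  0.0505]), np.float64(0.00018843394136312808), 167) [0.0017 0.0008]
0.0873 (array([ 0.4526, -0.2829,  0.0498]), np.float64(0.00022101170153010496), 168) [0.0007 0.0008]
0.0893 (array([ 0.4519, -0.283 ,  0.0493]), np.float64(0.00020216295846017807), 167) [-0.      0.0008]Traceback (most recent call last):
  File "<stdin>", line 11, in <module>
  File "fit.py", line 32, in edgefit
    m=least_squares(lambda p:np.hypot(*(pts-p[:2]).T)-p[2],[x0[0],x0[1],r],loss="soft_l1",f_scale=.0005)
    return func(*args, **kwargs)
    vector_fun = VectorFunction(
        fun_wrapped,
    ...<6 lines>...
        workers=workers
    )
    self._update_fun()
    ~~~~~~~~~~~~~~~~^^
    self.f = self.fun_wrapped(xp_copy(self.x))
             ~~~~~~~~~~~~~~~~^^^^^^^^^^^^^^^^^
    return np.atleast_1d(self.fun(x))
                         ~~~~~~~~^^^
    return self.f(x, *self.args, **self.kwargs)
           ~~~~~~^^^^^^^^^^^^^^^^^^^^^^^^^^^^^^
  File "fit.py", line 32, in <lambda>
    m=least_squares(lambda p:np.hypot(*(pts-p[:2]).T)-p[2],[x0[0],x0[1],r],loss="soft_l1",f_scale=.0005)
                                        ~~~^~~~~~
ValueError: operands could not be broadcast together with shapes (0,) (2,)
```

View pics/fit_held.png

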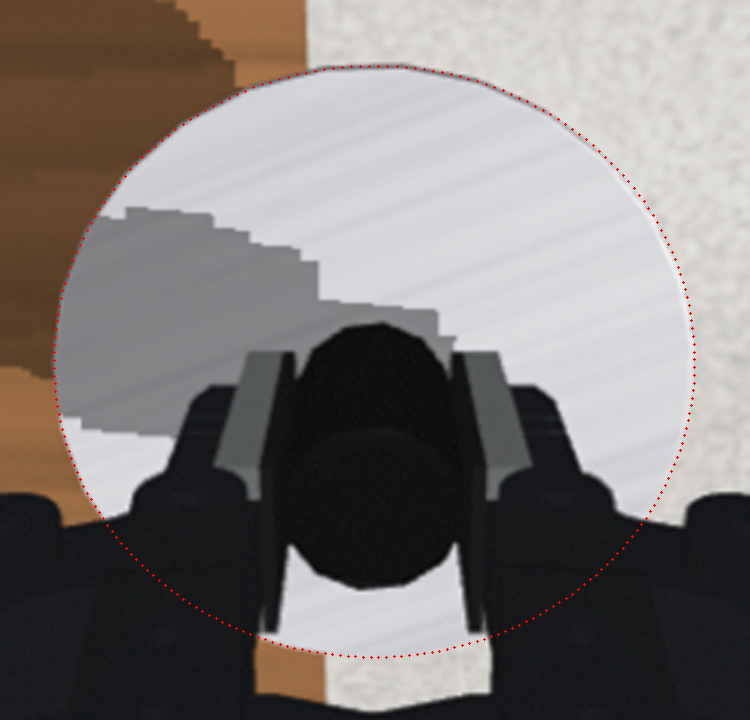

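Run:
```python
from fit import *
X,Y=.5523,-.0380
env.move_linear([.452,-.2838,.24],vel=.2); env.move_ptp([X,Y,.22],rv()); env.move_linear([X,Y,.155],vel=.1); env.hold(.2)
s=readout.read_state(); f0=s["ft_force"]; print(s["clock"],s["tcp_pos"],f0)
s,im=snap("wrist"); crop(im,0,480,0,640,1,"w_pre.png"); im=optics.get_image("scene"); crop(im,170,310,230,410,4,"s_pre.png")
for z in (.147,.1435,.141,.1385,.136,.134):
    env.move_linear([X,Y,z],vel=.03); s=readout.read_state(); f=s["ft_force"]-f0
    print(round(s["clock"],2),z,s["tcp_pos"],f)
    if np.linalg.norm(f)>6: print("contact"); break
```

```text
12.075 [ 0.5526 -0.0381  0.1555] [-1.3673  0.7222 -1.8021]
12.59 0.147 [ 0.5522 -0.038   0.1468] [0.5563 0.4683 0.9385]
12.86 0.1435 [ 0.5522 -0.038   0.1433] [1.3293 0.0211 0.0562]
13.11 0.141 [ 0.5522 -0.038   0.1408] [ 2.3281 -0.368  -0.3385]
13.36 0.1385 [ 0.5522 -0.038   0.1383] [ 1.065  -0.4311 -0.7686]
13.61 0.136 [ 0.5522 -0.038   0.1358] [ 1.0502 -0.9187  0.2124]
13.86 0.134 [ 0.5522 -0.038   0.1339] [ 1.0474 -0.8565  0.084 ]
```

View pics/s_pre.png

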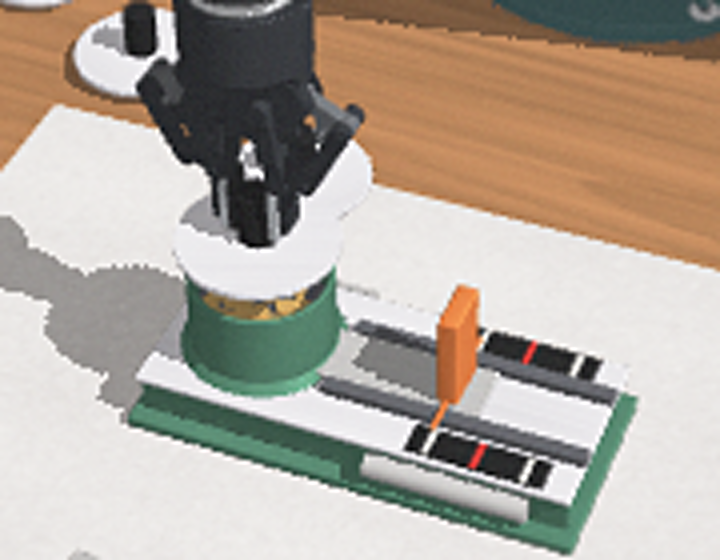

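The scene crop shows the level lid above the hopper. The spigot has since entered without contact force. I'll lower it to seating contact.

Run:
```python
from fit import *
X,Y=.5523,-.0380
f0=readout.read_state()["ft_force"]
for z in (.133,.1325,.132,.1315,.131,.1305,.130):
    env.move_linear([X,Y,z],vel=.02); s=readout.read_state(); f=s["ft_force"]-f0
    print(round(s["clock"],2),z,s["tcp_pos"],f)
    if f[2]>3: print("contact"); break
im=optics.get_image("scene"); crop(im,170,310,230,410,4,"s_seat.png")
```

```text
14.11 0.133 [ 0.5523 -0.038   0.1329] [ 0.2825 -0.7505 -0.8019]
14.36 0.1325 [ 0.5523 -0.038   0.1325] [1.1264 0.5867 0.8761]
14.61 0.132 [ 0.5523 -0.038   0.1323] [-2.8492  0.4597  7.637 ]
contact
```

View pics/s_seat.png

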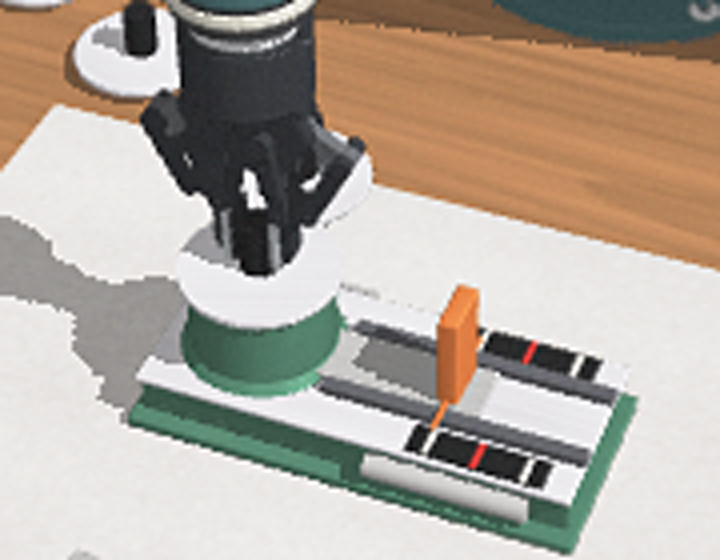

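The lid met the rim at tcp z 0.132, and the expected height was 0.1325. I'll release, retreat and inspect it.

Run:
```python
from fit import *
X,Y=.5523,-.0380
env.release(); s=readout.read_state(); print(s["clock"],s["opening"],s["ft_force"])
env.move_linear([X,Y,.24],vel=.12)
im=optics.get_image("scene"); crop(im,170,310,230,410,4,"s_rel.png")
env.move_linear([.547,.055,.225],vel=.2); env.hold(.2)
s,im=snap("wrist"); crop(im,0,480,0,640,1,"w_tab.png"); pickle.dump((s,im),open("w_tab.pkl","wb")); print(s["clock"],s["tcp_pos"])
```

```text
15.2917 1.0025354443904728 [-0.3864  0.0589 -0.5641]
17.2167 [0.5472 0.054  0.2251]
```

View pics/s_rel.png

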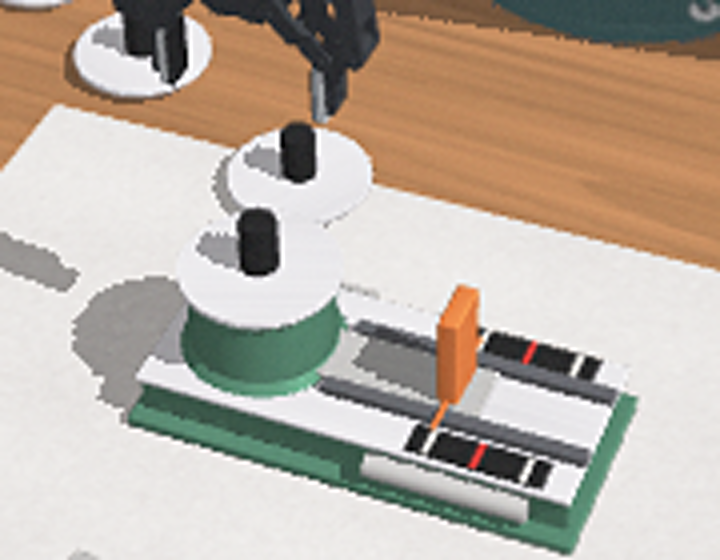

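View pics/w_tab.png

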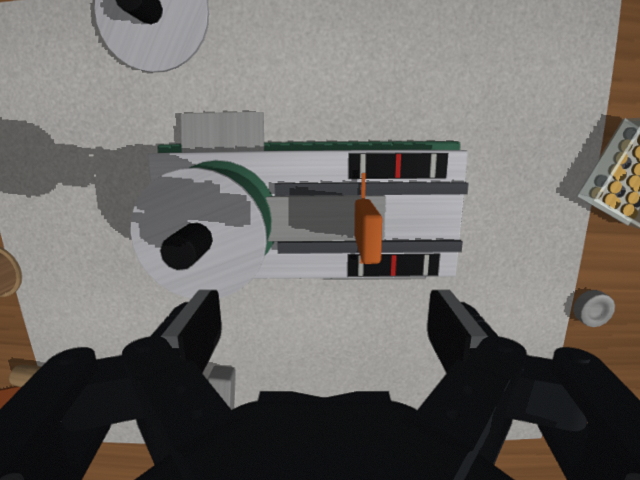

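The scene crop shows the lid level and flush on the hopper. In the wrist view the tab top is at about [235,371] with its upper pointer at [185,363]. Next I'll measure the marks, tab and yaw.

Run:
```python
from fit import *
s,im=pickle.load(open("w_tab.pkl","rb")) 
crop(im,140,290,335,475,5,"tab2.png")
g=cv2.GaussianBlur(cv2.cvtColor(im,cv2.COLOR_RGB2GRAY).astype(np.float32),(3,3),0)
for z in(.098,.1,.102): print(z,edgefit(g,s,z,.05,[.553,-.0375],(.92,1.06),np.radians(np.arange(100,300))))
R_,G,B=[im[:,:,i].astype(int) for i in range(3)]
red=((R_>140)&(G<60)&(B<70)).astype(np.uint8)
n,l,st,ce=cv2.connectedComponentsWithStats(red)
for i in range(1,n):
    if st[i,4]>15: print("red",st[i],ce[i],to_plane("wrist",[ce[i][1],ce[i][0]],.041,s))
```

```text
0.098 (array([ 0.5539, -0.0376,  0.0504]), np.float64(0.00018347971723509798), 132)
0.1 (array([ 0.5534, -0.0368,  0.0501]), np.float64(0.0001857373263684653), 131)
0.102 (array([ 0.5528, -0.0361,  0.0497]), np.float64(0.0001789642806099348), 130)
red [396 155   5  22  88] [397.7273 165.5   ] [[0.5011 0.1159 0.041 ]]
red [392 256   4  19  60] [393.2 264.7] [[0.5909 0.12   0.041 ]]
```

View pics/tab2.png

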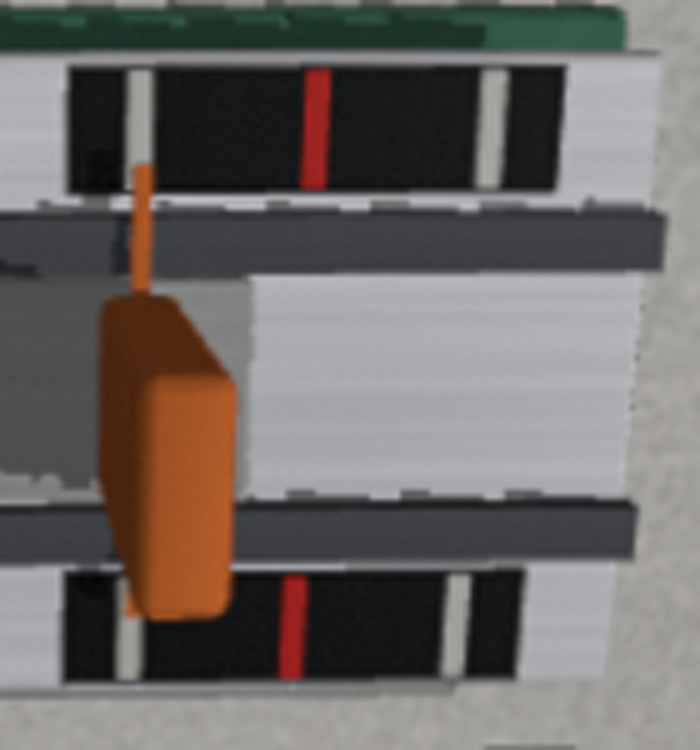

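Seated flange: z 0.100, r 0.0501, centre within 0.5 mm of the hopper. The red marks put the half position at (0.546, 0.118) with yaw about 2.4°. Now I'll grip the tab.

Run:
```python
from fit import *
o=rv(2.4)
env.move_ptp([.5473,.0882,.17],o); env.move_linear([.5473,.0882,.096],o,vel=.08); env.hold(.2)
s=readout.read_state(); print(s["clock"],s["tcp_pos"],s["ft_force"]); f0=s["ft_force"]
im=optics.get_image("scene"); crop(im,170,310,230,410,4,"s_pregrip.png")
env.grasp(); env.hold(.2); s=readout.read_state(); print(s["clock"],s["opening"],s["tcp_pos"],s["ft_force"]-f0)
s,im=snap("wrist"); crop(im,120,420,170,500,2.3,"w_grip.png"); pickle.dump((s,im),open("w_grip.pkl","wb"))
im=optics.get_image("scene"); crop(im,170,310,230,410,4,"s_grip.png")
```

```text
18.9083 [0.5475 0.0882 0.0964] [-0.1576  0.2957 -0.0826]
19.8083 0.1544221985536561 [0.5473 0.088  0.0961] [-1.876 -3.494  3.773]
```

View pics/w_grip.png

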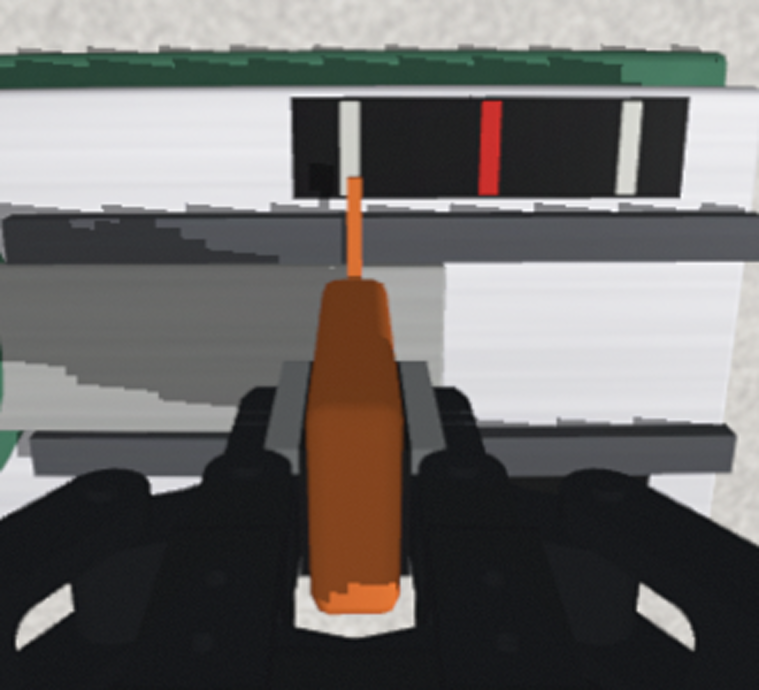

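View pics/s_grip.png

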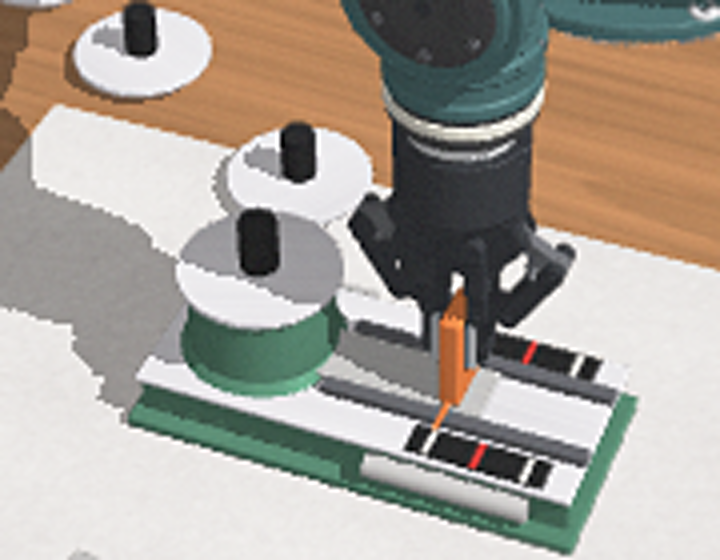

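The tab is gripped between the pads. The pointer at crop (354,185) stands about 1 mm past the white closed mark, as intended. I'll pull about 28.5 mm and then refine against the red mark.

Run:
```python
from fit import *
o=rv(2.4); a=np.radians(2.4); u=np.array([-np.sin(a),np.cos(a),0]); p0=np.array([.5473,.0882,.096])
env.move_linear(p0+.0285*u,o,vel=.03); env.hold(.3)
s,im=snap("wrist"); print(s["clock"],s["opening"],s["tcp_pos"],s["ft_force"],(s["tcp_pos"]-p0)@u)
crop(im,120,420,170,500,2.3,"w_half.png"); pickle.dump((s,im),open("w_half.pkl","wb"))
im=optics.get_image("scene"); crop(im,230,310,310,410,7,"s_half.png")
```

```text
21.3083 0.15577936211133434 [0.546  0.1161 0.0961] [-2.1794 -8.5948  6.0592] 0.027894695902050796
```

View pics/w_half.png

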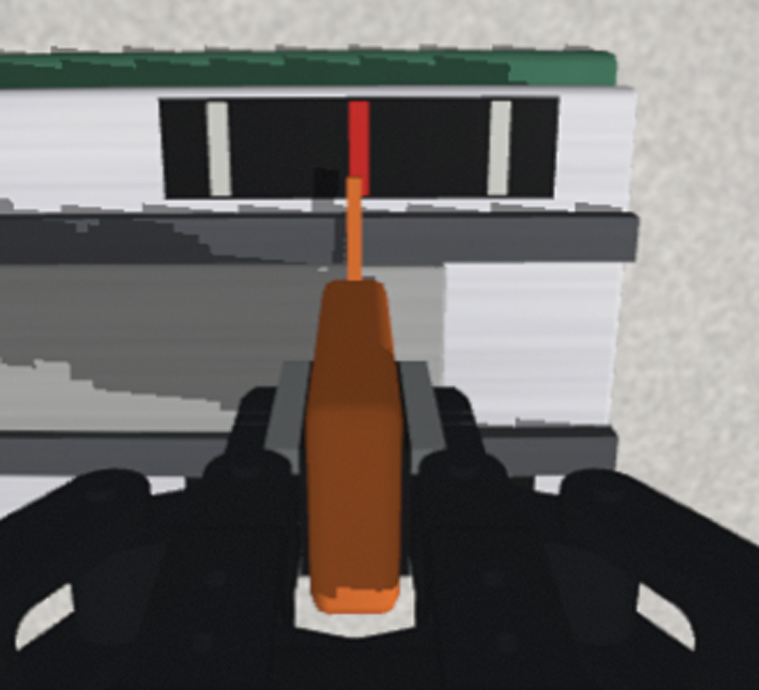

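View pics/s_half.png

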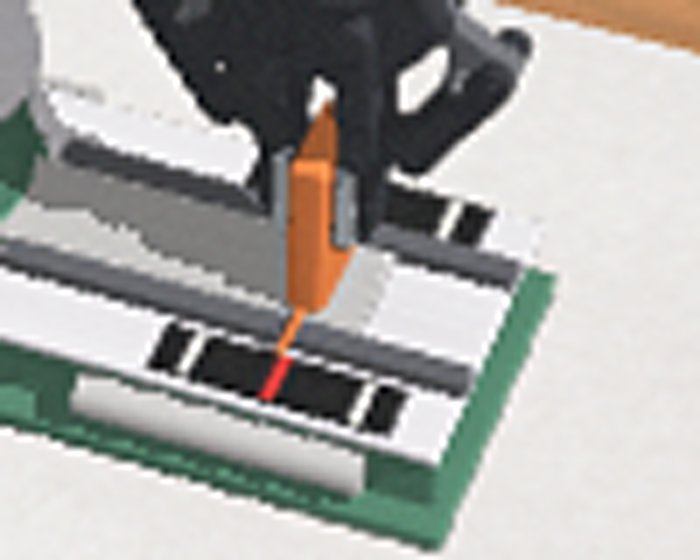

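The pointer at crop (354,185) is about 5.5 px, or 1.2 mm, short of the red mark at (359.5,185). I'll add that.

Run:
```python
from fit import *
o=rv(2.4); a=np.radians(2.4); u=np.array([-np.sin(a),np.cos(a),0]); p0=np.array([.5473,.0882,.096])
env.move_linear(p0+.0297*u,o,vel=.02); env.hold(.5)
s,im=snap("wrist"); print(s["clock"],s["opening"],s["tcp_pos"],s["ft_force"],(s["tcp_pos"]-p0)@u)
crop(im,150,225,260,390,6,"w_half2.png")
im=optics.get_image("scene"); crop(im,140,360,150,490,2.3,"s_half2.png")
for n in("top",):
    im=optics.get_image(n); crop(im,0,480,0,640,1,"top_end.png")
print(readout.read_state()["clock"])
```

```text
22.1583 0.15453864367326328 [0.546  0.1173 0.0961] [-2.7194 -9.015   5.4194] 0.02908246924400951
22.3083
```

View pics/w_half2.png

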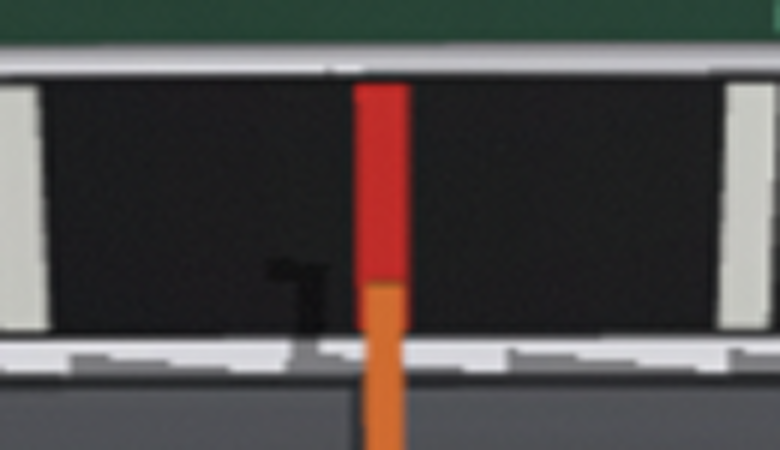

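View pics/s_half2.png

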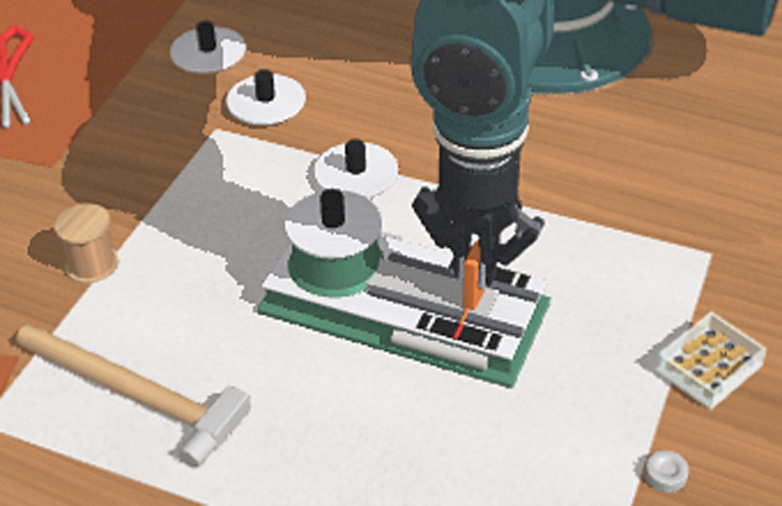

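The pointer, at crop column 385, is centred on the red mark at 384. The lid is level on the hopper, and the spool, hammer, box and anvil look untouched. I'm handing the job in.

Run:
```python
from cell import close_job
print(close_job())
```

```text
the job is handed in; nothing more can be done
None
```

The lid is seated and released on the hopper, and the gate is held at the red half mark. I handed the job in at about 22.3 s, with the grip still closed.

- **Lid:** I used the look-alike farthest from the base, about 0.534 m away (the next was about 0.46 m). I lowered it until it touched at the expected seating height, then let go. The check after release put the top of the flange 100 mm above the table (95 + 5 mm). It was centred within about 0.5 mm of the hopper and looked level in the scene picture.
- **Gate:** I gripped the tab only after the hopper was covered. The first pull stopped about 1.2 mm short, so I corrected it. The pointer is now centred on the red mark to well under 1 mm, and the wrist force along the slide is about 9 N, matching the spring at half travel. The gate was never pulled past the mark.
- **Bystanders:** The spool, snap box, hammer and anvil look unmoved in the last scene picture. I took a final top picture but did not inspect it.
- **Disagreement:** The wrist and top cameras differed by about 2 mm on the hopper's x position. I used the wrist values, and the lid went in without side contact.

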